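# Move the snap cover to the packed tiffin box

### The job

The steel snap cover is locked on the empty tiffin box; the packed box of the same kind stands open. Squeeze the cover's two upright tabs together to free it, lift it off level without wrenching it or bending the tabs, and press it gently home on the packed box so that both catches spring out under the rim and lock it there. Leave everything else on the counter where it stands.

Things in the scene. Friction and masses are not known exactly. Their poses are not given: they have to be found in the camera images.
- cover: Flat steel cover, 148 mm (its x) by 100 mm (its y), plate 4 mm thick, 0.15 to 0.3 kg, same turned half round. Origin: centre of the plate's underside, z up. Two upright tabs stand on it. Beside them the plate's top is bare to the long edges (20 mm a side): fingertips may rest and press there. Four tapered lugs at x, y = +-53, +-29 mm reach 18 mm below, 2 mm play in the mouth.
- tab_l: Spring tab on the cover's +y side: upright dark plate 26 mm (x) by 5 mm (y), top 29 mm above the cover's underside, outer face at cover y = 30 mm. The pair is 60 mm over the outer faces, 46 mm when squeezed to its stops. Moves from 3 N, at its stop at 7 N; 12 to 20 N holds the cover well, over 35 N from a finger bends it. Origin: mid-thickness, level with the cover's underside.
- tab_r: The opposite, mirror-image tab on the cover's -y side. Pinch both along the cover's y. Each carries a catch below the plate (top 6.6 mm under the plate's underside) reaching out to cover y = 41 mm, under the box's rim. Its end is square: it does not click in by pushing, so keep the tabs squeezed until the cover is pressed down, then let go while still pressing.
- catch_l (a joint): Travel of tab_l inwards: 0 = out (locked under the rim when the cover is down), 0.007 m = fully squeezed; above 0.0055 the catch clears the rim.
- catch_r (a joint): The same for tab_r. On the packed box a sprung seal frame stands 3.5 mm above the rim and pushes back from 2.5 N, 2.5 N more per mm. Hard stop: plate on the bare rim, at 11 N (cover weight included). The catches pass under the rim only while the cover is pushed to within 1.5 mm of that stop (8 N or more); locked, the seal keeps it tight.
- box_a: The empty tiffin box that wears the cover at the start: steel, 140 mm (x) by 92 mm (y) by 60 mm tall, fixed on a wooden stand 160 by 112 mm of varying height. Origin: centre of the stand's top, z up; rim at z = 60 mm. Mouth 120 by 72 mm inside an inturned rim 10 mm wide, 5 mm thick. The cover's x lies along the box's x.
- box_b: The packed tiffin box, open, holding six round sweets well below the rim; steel box, mouth, rim, axes as box_a, also with no play in its fixed wooden stand, but wedged in it at an unknown height. Origin: centre of the stand's top. Its rim is anywhere from 60 to 80 mm above this origin: feel for it at 10 mm/s or less. Over 40 N between the cover and either box spoils the seal or rim.
- box_a_mouth (a point): Centre of box_a's mouth at rim height (60 mm above the box origin). At the start the cover is locked here, its underside 1.5 mm above the rim; it gives 1.5 mm under a push.
- jar: Bystander: squat clear glass jar with a steel cap, 90 mm across, 80 mm tall. Origin: centre of its underside.
- funnel: Bystander: yellow plastic funnel standing mouth down, 92 mm across, 78 mm tall. Origin: centre of its underside.
- spoon: Bystander: bamboo spoon, 170 mm long, lying flat. Origin: centre of its underside.
- crock: Bystander: white ceramic crock with a steel lid, 100 mm across, 96 mm tall. Origin: centre of its underside.
- tumbler: Bystander: open steel tumbler, 72 mm across, 95 mm tall. Origin: centre of its underside.
- tin: Bystander: closed plain steel tin, 68 mm across, 90 mm tall. Origin: centre of its underside.
- bowl: Bystander: white ceramic bowl, 110 mm across, 45 mm tall. Origin: centre of its underside.
Things that resemble listed ones, but are neither listed nor needed, are in the scene too. Leave any blue or turquoise look-alike of the cover alone.

How it is judged:
By the outcome, as a careful person would: the job done as asked, in the order asked, and still so for the second after the job is handed in, with the robot touching nothing.
It also fails if it takes over 58 s, if anything falls off the work surface, if the arm or the gripper's body presses on something with over 40 N, if the wrist force passes 120 N, or if a joint passes its speed limit or range.

### The arm

A 6-joint arm with a two-finger parallel gripper is mounted at the origin on the work surface. World frame = base frame: x ahead of the robot, y to its left, z up, the work surface at z = 0. Lengths are in m, angles in rad, forces in N, time in s.
With the tool pointing down it reaches from about 0.275 to 0.875 m from the base axis. Payload 12.5 kg.
Tool frame: the origin (TCP) lies on the centre line of the jaws, within the pads' length; the fingertips stand r.finger_overhang ahead of it and the grasp point (between the pads) lies 3 mm ahead of it (r.finger_overhang is the distance from the TCP to the fingertips, in m); z points along the fingers, y is the direction in which the jaws open and shut (so a half turn about z gives the same grasp; the last joint's range is limited). The gripper opens to 85 mm and grips with 20 to 120 N. Pads are 22 mm wide; open, the fingers measure 114 mm over their backs; the gripper's body (76 mm by 85 mm) begins 54 mm behind the grasp point. The pads swing forward as they close: fully open they stand 13 mm farther back than shut.
Start: joints at [1.057, 0.351, 1.652, -0, 1.139, -0.085], TCP at [0.229, 0.5, 0.253] pointing down, gripper open.
Joint ranges: [-2.75, 2.75], [-0.79, 2.1], [0.01, 2.65], [-1.57, 4.71], [0.07, 3.14], [-2.87, 2.87]. Speed limits (rad/s): [2.22, 2.22, 2.79, 3.14, 3.14, 3.14].

### API

Orientations are given as a unit quaternion [x, y, z, w].
In Python, from cell import r, optics gives the robot as it stands. The module is installed in compiled form; this text tells all that it offers. Calls block until the motion is done:
- r.move_to(position, orientation): joint-space move of the TCP to a pose.
- r.move_linear(position, rot=None, vel=0.15): straight line of the TCP; rot=None keeps the orientation; vel is the mean speed in m/s.
- r.set_joints(angles): joint-space move.
- r.set_gripper(opening, squeeze=None): opening from 0.0 (shut) to 1.0 (fully open); squeeze is the grip in N (None keeps the last); returns when the fingers have stopped.
- r.sleep(seconds).
- r.inverse_kinematics(position, orientation): joint angles nearest the present ones, or None.
- optics.get_image(name): name is "side" or "top"; returns a dict with "pixels" (480x640x3 uint8, red, green, blue), "depth" (480x640 float32, m along the optical axis (not along the pixel's ray), 0 where there is no reading), "fx", "fy", "cx", "cy" (pixels), "D" ([k1, k2, p1, p2, k3] as OpenCV has them; the pictures are not rectified), "camera_from_world" (4x4, takes a point from world to camera coordinates). Camera axes: x right, y down, z forward; pixel columns grow to the right and rows downward; lengths in m; the calibration is good to about 2 mm. A picture is of the moment at which its call begins.
A pose or a line that the arm cannot do raises r.PlanningError and nothing moves.
- r.hand_in(): hands the job in, once; it reports no verdict.
Readings, each from a call of its own:
- r.current_t(): time.
- r.current_q(): joint angles.
- r.current_qvel(): joint speeds.
- r.current_effort(): joint torques, N m.
- r.current_tool_pos(): TCP position.
- r.current_ee_rot(): TCP orientation.
- r.current_contact_force(): force on the tool from outside, world axes, zero at the start.
- r.current_torque(): the same for the moment, N m.
- r.current_opening(): opening from 0.0 (shut) to 1.0 (fully open).
Only numpy, scipy, OpenCV 4.12 (cv2) and the standard library are available. Lean on these libraries where they do the work, as an engineer would, in place of code of your own. Each camera call takes 0.05 s, during which the arm holds its last target. There are 200 camera calls.

## Working session

There is one attempt and no reset: what is moved stays moved. The work goes in short steps, each a Python script; the robot and the scene stay as the last script left them, time stands still between calls to the robot, and variables do not carry over. Pictures are saved under pics/ and viewed, about 8 in all and at most 12, crops included, and the job is handed in when it is done.

```bash
mkdir -p pics; python3 - <<'E'
from cell import r,optics
import cv2,numpy as np
for n in("top","side"):
    d=optics.get_image(n); np.savez(f"pics/{n}0.npz",**d)
    cv2.imwrite(f"pics/{n}0.png",cv2.cvtColor(d["pixels"],cv2.COLOR_RGB2BGR))
    print(n,d["fx"],d["cx"],d["cy"],d["D"],np.round(d["camera_from_world"],3).tolist())
print(r.finger_overhang,r.current_t(),r.current_ee_rot(),r.current_contact_force())
E
```

```text
top 603.3875172355527 310.41318829354674 239.20380925443004 [-0.00636018  0.          0.          0.          0.        ] [[0.025, -1.0, 0.012, -0.02], [-0.98, -0.026, -0.195, 0.548], [0.195, -0.007, -0.981, 1.449], [0.0, 0.0, 0.0, 1.0]]
side 457.53411010839216 323.63756709188766 237.4521048678984 [-0.01567239  0.          0.          0.          0.        ] [[0.803, -0.596, 0.004, -0.461], [-0.437, -0.593, -0.676, 0.283], [0.406, 0.541, -0.737, 0.993], [0.0, 0.0, 0.0, 1.0]]
0.022 0.1 [ 2.12753034e-01  9.77105864e-01 -5.02690199e-04 -1.56147012e-04] [-0.18118303 -0.09094303 -0.86500177]
```

View pics/top0.png

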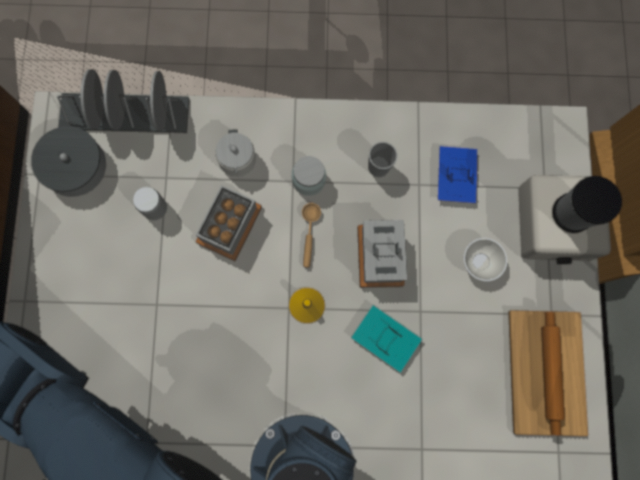

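View pics/side0.png

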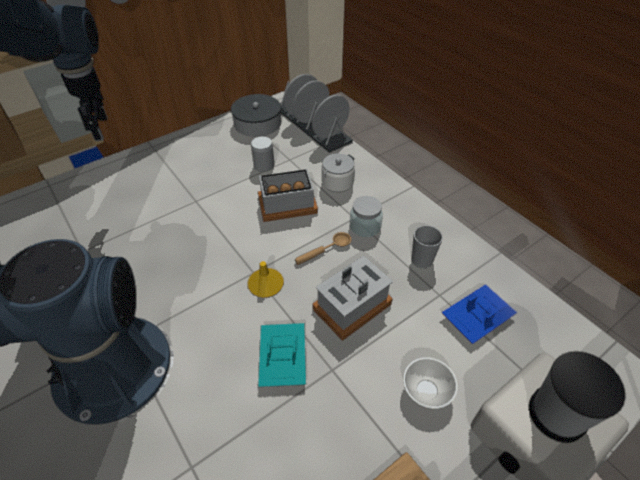

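Top view: the covered box_a is at about (385,250) and the open box_b with its sweets at (230,220). Blue and teal look-alikes are elsewhere. Next I'll measure with depth and enlarged crops.

```bash
cat > h.py <<'E'
import numpy as np,cv2
def load(n):
    d=np.load(n); K=np.array([[d["fx"],0,d["cx"]],[0,d["fy"],d["cy"]],[0,0,1]]); return d,K,d["D"],d["camera_from_world"]
def cloud(n):
    d,K,D,T=load(n); v,u=np.mgrid[0:480,0:640]
    p=cv2.undistortPoints(np.stack([u,v],-1).reshape(-1,1,2).astype(float),K,D).reshape(480,640,2)
    z=d["depth"]; c=np.dstack([p*z[...,None],z]); R=T[:3,:3]
    w=(c-T[:3,3])@R; w[z==0]=np.nan; return w
def pix2w(n,uv,h):
    d,K,D,T=load(n); p=cv2.undistortPoints(np.array(uv,float).reshape(-1,1,2),K,D).reshape(-1,2)
    R=T[:3,:3]; o=-R.T@T[:3,3]; q=np.c_[p,np.ones(len(p))]@R
    return o+q*((h-o[2])/q[:,2])[:,None]
def w2pix(n,P):
    d,K,D,T=load(n); return cv2.projectPoints(np.array(P,float),cv2.Rodrigues(T[:3,:3])[0],T[:3,3],K,D)[0].reshape(-1,2)
E
python3 - <<'E'
from h import *
im=cv2.imread("pics/top0.png")
def cr(x,y): return cv2.resize(im[y:y+90,x:x+66],None,fx=6,fy=6,interpolation=cv2.INTER_CUBIC)
cv2.imwrite("pics/crop0.png",np.hstack([cr(350,205),cr(196,178)]))
for n in("top","side"):
    w=cloud(f"pics/{n}0.npz"); 
    for nm,cx,cy in(("A",.46,-.145),("B",.53,.24)):
        m=(abs(w[...,0]-cx)<.13)&(abs(w[...,1]-cy)<.13)&(w[...,2]>.02)
        z=w[m][:,2]; h,e=np.histogram(z,bins=np.arange(.02,.2,.004)); print(n,nm,w[m].mean(0).round(3),[(round(float(a),3),int(b)) for a,b in zip(e,h) if b>15])
w=cloud("pics/top0.npz")
for u,v in((385,235),(385,265),(230,220),(300,170),(470,180),(385,340),(230,192)): print(u,v,w[v,u].round(3))
E
```

```text
top A [ 0.481 -0.176  0.07 ] [(0.02, 465), (0.024, 434), (0.028, 173), (0.032, 50), (0.036, 28), (0.044, 24), (0.048, 26), (0.052, 20), (0.08, 24), (0.084, 267), (0.088, 1007), (0.092, 850), (0.096, 184), (0.112, 21), (0.116, 18)]
top B [0.585 0.207 0.056] [(0.02, 228), (0.024, 186), (0.028, 244), (0.032, 161), (0.036, 71), (0.04, 49), (0.044, 71), (0.048, 95), (0.052, 150), (0.056, 252), (0.06, 254), (0.064, 134), (0.068, 44), (0.072, 25), (0.076, 44), (0.08, 108), (0.084, 285), (0.088, 238), (0.092, 77)]
side A [ 0.477 -0.191  0.064] [(0.02, 833), (0.024, 478), (0.028, 96), (0.032, 94), (0.036, 73), (0.04, 64), (0.044, 89), (0.048, 77), (0.052, 66), (0.056, 72), (0.06, 67), (0.064, 66), (0.068, 67), (0.072, 77), (0.076, 45), (0.084, 73), (0.088, 1450), (0.092, 609), (0.096, 21), (0.1, 21), (0.104, 20), (0.108, 20), (0.112, 35), (0.116, 26)]
side B [0.585 0.202 0.058] [(0.02, 225), (0.024, 78), (0.028, 68), (0.032, 72), (0.036, 69), (0.04, 73), (0.044, 102), (0.048, 105), (0.052, 158), (0.056, 159), (0.06, 179), (0.064, 124), (0.068, 106), (0.072, 88), (0.076, 60), (0.08, 105), (0.084, 238), (0.088, 172)]
385 235 [ 0.557 -0.188  0.09 ]
385 265 [ 0.483 -0.188  0.09 ]
230 220 [0.589 0.195 0.065]
300 170 [0.718 0.024 0.082]
470 180 [ 0.723 -0.418  0.023]
385 340 [ 0.306 -0.197  0.022]
230 192 [0.655 0.195 0.089]
```

View pics/crop0.png

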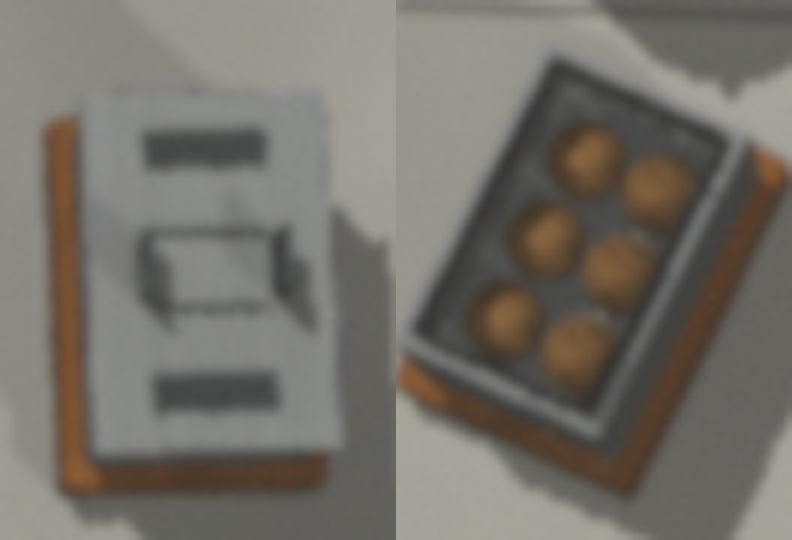

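```bash
python3 - <<'E'
from h import *
def rect(P): 
    (c,s,a)=cv2.minAreaRect(P.astype(np.float32)); 
    if s[0]<s[1]: a+=90; s=s[::-1]
    return np.round(c,4),np.round(s,4),round((a+90)%180-90,2)
for n in("top","side"):
    w=cloud(f"pics/{n}0.npz")
    for nm,cx,cy,lo,hi in(("A",.52,-.188,.083,.098),("B",.585,.2,.078,.098)):
        m=(np.hypot(w[...,0]-cx,w[...,1]-cy)<.1)&(w[...,2]>lo)&(w[...,2]<hi)
        # keep largest component
        l,lab,st,_=cv2.connectedComponentsWithStats(m.astype(np.uint8)); k=1+st[1:,4].argmax(); P=w[lab==k]
        print(n,nm,len(P),"zmed",np.median(P[:,2]).round(4),"mean",P.mean(0).round(4),rect(P[:,:2]))
    m=(np.hypot(w[...,0]-.52,w[...,1]+.188)<.06)&(w[...,2]>.108)&(w[...,2]<.13); P=w[m]
    for s in(P[P[:,1]>-.19],P[P[:,1]<-.19]): print(" tab",len(s),s.mean(0).round(4),s.max(0).round(4),s.min(0).round(4))
g=lambda L,ox,oy:[((x+.5)/6-.5+ox,(y+.5)/6-.5+oy) for x,y in L]
A=pix2w("pics/top0.npz",g([(82,92),(328,92),(340,450),(92,458)],350,205),.0905)
B=pix2w("pics/top0.npz",g([(155,50),(352,135),(205,440),(8,335)],196,178),.088)
for q in(A,B): print(q[:,:2].round(4).tolist(),q.mean(0).round(4),rect(q[:,:2]))
E
```

```text
top A 2347 zmed 0.0915 mean [ 0.5186 -0.186   0.0914] (array([ 0.5202, -0.1864]), array([0.1494, 0.1005]), 2.81)
top B 770 zmed 0.0876 mean [0.5893 0.2031 0.0875] (array([0.591 , 0.2043]), array([0.1416, 0.0941]), -23.67)
 tab 28 [ 0.5184 -0.1584  0.1156] [ 0.5313 -0.1558  0.1227] [ 0.5059 -0.1609  0.1099]
 tab 30 [ 0.5214 -0.2131  0.1157] [ 0.5322 -0.2102  0.1231] [ 0.5076 -0.2156  0.1087]
side A 2216 zmed 0.0911 mean [ 0.5172 -0.1896  0.0911] (array([ 0.5209, -0.1867]), array([0.1497, 0.1013]), 2.75)
side B 559 zmed 0.0863 mean [0.588  0.1951 0.0862] (array([0.5913, 0.202 ]), array([0.1404, 0.0979]), -23.44)
 tab 42 [ 0.5184 -0.1606  0.1141] [ 0.5325 -0.1568  0.119 ] [ 0.5062 -0.1639  0.1083]
 tab 39 [ 0.5208 -0.2154  0.1141] [ 0.534  -0.212   0.1194] [ 0.5096 -0.2184  0.1086]
[[0.5928, -0.1342], [0.5956, -0.2348], [0.4485, -0.2387], [0.4427, -0.1393]] [ 0.5199 -0.1868  0.0905] (array([ 0.5195, -0.187 ]), array([0.1502, 0.1006]), 1.96)
[[0.6701, 0.2172], [0.6362, 0.1346], [0.5075, 0.1884], [0.5486, 0.2703]] [0.5906 0.2026 0.088 ] (array([0.5895, 0.2037]), array([0.1394, 0.0914]), -22.7)
```

```bash
cat > m.py <<'E'
import numpy as np
from cell import r,optics
from scipy.spatial.transform import Rotation as Ro
A=np.array([.5200,-.1867]);yA=np.radians(2.6)
B=np.array([.5910,.2033]);yB=np.radians(-23.4)
def rot(psi):
    y=np.array([-np.sin(psi),np.cos(psi),0]);z=np.array([0,0,-1.]);x=np.cross(y,z)
    return Ro.from_matrix(np.c_[x,y,z]).as_quat()
def F(): return np.array(r.current_contact_force())
def P(): return np.array(r.current_tool_pos())
def st(s=""): print(s,"t%.2f"%r.current_t(),"p",P().round(4),"F",F().round(1),"M",np.array(r.current_torque()).round(2),"op %.3f"%r.current_opening())
def feel(f,zmin,step=.0008,vel=.008,cmd=None):
    "step down until upward force change exceeds f; returns commanded position, force rise"
    c=P() if cmd is None else np.array(cmd,float); f0=F()[2]
    while c[2]>zmin:
        c[2]-=step; r.move_linear(c,vel=vel)
        d=F()[2]-f0
        if d>f: break
    return c,d
E
python3 - <<'E'
from m import *
r.set_gripper(.82,squeeze=20)
st("open")
r.move_to([*A,.16],rot(yA)); st("above")
r.move_linear([*A,.121],vel=.06); st("pre")
c,d=feel(2.5,.100); st("touch"); print(c,d)
E
```

```text
open t0.41 p [0.2286 0.5002 0.2532] F [-0.1 -0.1  0.4] M [-0.02  0.04 -0.01] op 0.824
above t3.07 p [ 0.5202 -0.1861  0.1601] F [ 0.3  0.3 -0.8] M [-0.   -0.06  0.05] op 0.820
pre t3.87 p [ 0.5201 -0.1868  0.1212] F [0.4 0.  0.3] M [ 0.01  0.01 -0.01] op 0.818
touch t9.12 p [ 0.5202 -0.1868  0.1047] F [-1.1  0.8  4.5] M [0.14 0.29 0.02] op 0.815
[ 0.52014918 -0.18678895  0.10437251] 4.183889117137162
```

```bash
python3 - <<'E'
from m import *
c=np.array([*A,.1095]); r.move_linear(c,vel=.03); st("up")
u=np.array([-np.sin(yA),np.cos(yA)])
for o in(.73,.70,.67,.64,.60):
    r.set_gripper(o,squeeze=20); st(o); 
    if abs(F()[:2]@u)>6: print("lateral"); break
E
python3 - <<'E'
from m import *
import cv2
d=optics.get_image("top"); np.savez("pics/top1.npz",**d)
im=cv2.cvtColor(d["pixels"],cv2.COLOR_RGB2BGR)
s=optics.get_image("side")["pixels"][:,:,::-1]
cv2.imwrite("pics/g1.png",np.hstack([cv2.resize(im[190:310,330:450],(400,400)),cv2.resize(s[220:350,290:420],(400,400))]))
E
```

```text
up t9.44 p [ 0.5201 -0.1867  0.1097] F [ 0.1 -1.1 -0.1] M [-0.02  0.01 -0.03] op 0.821
0.73 t9.69 p [ 0.52   -0.1867  0.1094] F [-0.  0. -1.] M [ 0.05 -0.02 -0.02] op 0.732
0.7 t9.91 p [ 0.5199 -0.1867  0.1094] F [-0.8 -0.3 -0. ] M [-0.14  0.02 -0.03] op 0.699
0.67 t10.12 p [ 0.52   -0.1867  0.1097] F [-1.5 -0.1  4.1] M [0.   0.25 0.03] op 0.672
0.64 t10.34 p [ 0.5201 -0.1868  0.1098] F [-1.7 -0.8  4.8] M [-0.03  0.32  0.05] op 0.639
0.6 t10.56 p [ 0.5201 -0.1868  0.1099] F [-2.7  0.4  6.8] M [-0.03  0.42  0.06] op 0.603
```

View pics/g1.png

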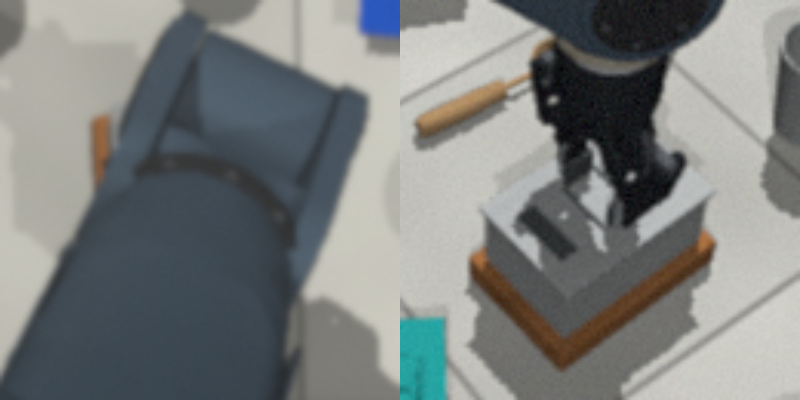

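The gripper is centred on the tabs: lateral force is about 0 and both tabs sit between the fingers. I'll close fully and lift.

```bash
python3 - <<'E'
from m import *
r.set_gripper(.56); st(.56)
r.set_gripper(.0,squeeze=20); st("shut")
c=P(); c[:2]=A; z0=c[2]
for i in range(6):
    c[2]+=.001; r.move_linear(c,vel=.02); st(i)
    if F()[2]<-12: print("STUCK"); break
E
```

```text
0.56 t10.88 p [ 0.5201 -0.1868  0.11  ] F [-3.5 -0.6  8.2] M [0.03 0.48 0.04] op 0.561
shut t11.09 p [ 0.5201 -0.1867  0.1101] F [-3.4 -1.   9.6] M [0.18 0.58 0.05] op 0.529
0 t11.34 p [ 0.5201 -0.1868  0.1115] F [-2.8  0.3  5. ] M [-0.    0.28  0.04] op 0.530
1 t11.59 p [ 0.5201 -0.1868  0.1123] F [-0.3 -0.2  2.9] M [-0.04  0.16  0.03] op 0.531
2 t11.84 p [ 0.5201 -0.1867  0.1131] F [-0.6 -0.9  1.1] M [-0.15 -0.02  0.07] op 0.531
3 t12.09 p [ 0.5197 -0.1865  0.1138] F [ 0.9 -0.2 -2.1] M [ 0.02 -0.04  0.01] op 0.531
4 t12.34 p [ 0.5199 -0.1866  0.1151] F [ 0.1 -0.5 -1.5] M [ 0.01  0.   -0.04] op 0.525
5 t12.59 p [ 0.52   -0.1867  0.1162] F [-0.7  0.6 -2.4] M [-0.05 -0.01 -0.03] op 0.530
```

```bash
python3 - <<'E'
from m import *
import cv2
r.move_linear([*A,.15],vel=.06); st("lift")
r.move_linear([*A,.20],vel=.12)
r.move_linear([*B,.20],rot(yB),vel=.12); st("overB")
r.move_linear([*B,.160],vel=.08); r.sleep(.2); st("low")
for n in("top","side"):
    d=optics.get_image(n); np.savez(f"pics/{n}2.npz",**d)
    im=cv2.cvtColor(d["pixels"],cv2.COLOR_RGB2BGR)
    if n=="side": a=cv2.resize(im[130:240,230:340],(400,400))
    else: b=cv2.resize(im[150:280,170:300],(400,400))
cv2.imwrite("pics/g2.png",np.hstack([b,a]))
from h import cloud
for n in("top","side"):
    w=cloud(f"pics/{n}2.npz"); m=(np.hypot(w[...,0]-B[0],w[...,1]-B[1])<.1)&(w[...,2]>.125)&(w[...,2]<.148)
    k,lab,s,_=cv2.connectedComponentsWithStats(m.astype(np.uint8)); Q=w[lab==1+s[1:,4].argmax()]
    print(n,len(Q),np.median(Q[:,2]),cv2.minAreaRect(Q[:,:2].astype(np.float32)), "plane",np.linalg.lstsq(np.c_[Q[:,:2],np.ones(len(Q))],Q[:,2],rcond=None)[0].round(3))
E
```

```text
lift t13.31 p [ 0.5199 -0.1866  0.1499] F [-0.1  0.5 -2.6] M [ 0.06 -0.01 -0.02] op 0.531
overB t17.32 p [0.591  0.2031 0.2   ] F [ 0.7 -1.  -2. ] M [-0.03 -0.    0.01] op 0.529
low t18.18 p [0.5912 0.2034 0.1605] F [-0.5 -0.5 -1.8] M [-0.05 -0.02  0.01] op 0.531
top 191 0.1399632551112673 ((0.6200043559074402, 0.1550864726305008), (0.03518247604370117, 0.057433392852544785), 67.6153793334961) plane [-0.008  0.018  0.143]
side 1130 0.1396720291568842 ((0.5918700098991394, 0.20222342014312744), (0.10842552781105042, 0.14838425815105438), 67.04486846923828) plane [0.001 0.    0.139]
```

View pics/g2.png

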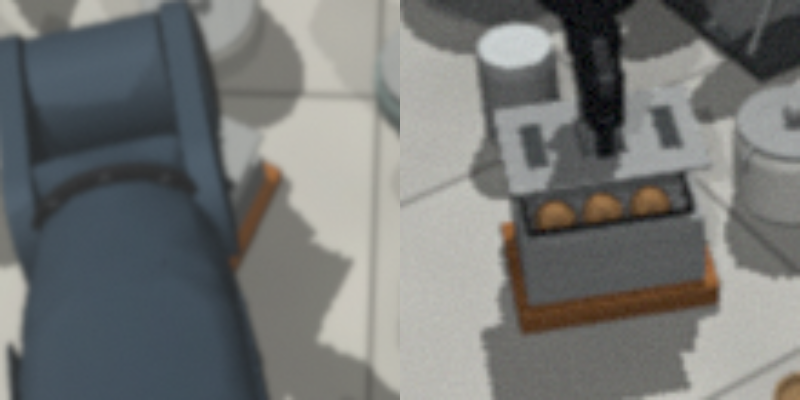

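The cover is level (plane slopes near 0) and centred over box_b to within 1 mm. I'll descend, feeling for the rim.

```bash
python3 - <<'E'
from m import *
r.move_linear([*B,.136],vel=.05); r.sleep(.1); st("in")
c=np.array([*B,.136]); f0=F()[2]
while c[2]>.100:
    c[2]-=.0015; r.move_linear(c,vel=.009); f=F()
    if f[2]-f0>2.5 or np.hypot(*f[:2])>5: break
st("contact"); print(c,f0)
E
```

```text
in t19.01 p [0.5912 0.2033 0.1363] F [-0.1  0.1 -2.3] M [-0.   -0.02  0.04] op 0.530
contact t23.76 p [0.5911 0.2034 0.1138] F [ 0.2 -0.2  0.3] M [-0.02  0.07 -0.01] op 0.533
[0.591  0.2033 0.1135] -2.2684017219398616
```

```bash
python3 - <<'E'
from m import *
c=np.array([*B,.1135])
while c[2]>.100:
    c[2]-=.0005; r.move_linear(c,vel=.006); f=F(); print(c[2].round(4),P()[2].round(4),f.round(1))
    if f[2]>17 or np.hypot(*f[:2])>8: break
st("pressed")
E
```

```text
0.113 0.1132 [-0.2  0.1  2.5]
0.1125 0.1127 [-1.1  0.6  4. ]
0.112 0.1122 [-1.3 -0.3  5.3]
0.1115 0.1118 [-1.1 -1.   6.9]
0.111 0.1114 [-2.3 -1.   7.4]
0.1105 0.111 [-2.9 -1.1  8.5]
0.11 0.1107 [-3.2 -0.7 10. ]
0.1095 0.1107 [-4.  -1.7 15.1]
0.109 0.1107 [-6.5 -1.6 18.4]
pressed t26.01 p [0.5912 0.2034 0.1107] F [-6.5 -1.6 18.4] M [-0.42  1.14  0.04] op 0.527
```

```bash
python3 - <<'E'
from m import *
c=np.array([*B,.109])
for o in(.555,.58,.60,.62,.645,.67,.69,.71,.73,.75,.77):
    r.set_gripper(o); f=F(); a=f[2]
    for k in range(4):
        if f[2]>(17 if o<.7 else 12): break
        c[2]-=.0005; r.move_linear(c,vel=.006); f=F()
    print(o,round(r.current_opening(),3),"after open %.1f"%a,c[2].round(4),P()[2].round(4),f.round(1))
    if f[2]>28: break
st("open")
E
```

```text
0.555 0.556 after open 9.7 0.107 0.109 [-4.9 -0.5 20.1]
0.58 0.584 after open 16.8 0.1065 0.1086 [-5.6 -0.2 20.5]
0.6 0.6 after open 17.3 0.1065 0.1083 [-2.4  3.  17.3]
0.62 0.619 after open 13.8 0.106 0.108 [-3.1  3.6 17.5]
0.645 0.642 after open 13.6 0.1055 0.1075 [-3.7  3.8 18.3]
0.67 0.673 after open 13.7 0.105 0.1071 [-2.8  3.3 18.8]
0.69 0.693 after open 16.0 0.1045 0.1067 [-3.7  3.4 19.3]
0.71 0.71 after open 15.1 0.1045 0.1063 [-1.4  3.4 15.1]
0.73 0.733 after open 11.8 0.104 0.1059 [-3.   1.8 16.4]
0.75 0.756 after open 12.0 0.1035 0.1055 [-2.   4.  16.9]
0.77 0.767 after open 12.3 0.1035 0.1051 [ 0.1  4.8 12.3]
open t31.14 p [0.5923 0.2043 0.1051] F [ 0.1  4.8 12.3] M [ 0.46  0.02 -0.04] op 0.767
```

```bash
python3 - <<'E'
from m import *
import cv2
r.move_linear([*B,.112],vel=.02); st("off")
r.set_gripper(.85); r.move_linear([*B,.16],vel=.08); st("up")
r.move_linear([.45,.33,.26],vel=.15); r.move_to([.3,.45,.26],rot(yB)); st("away")
for n in("top","side"):
    d=optics.get_image(n); np.savez(f"pics/{n}3.npz",**d)
    im=cv2.cvtColor(d["pixels"],cv2.COLOR_RGB2BGR)
    if n=="side": a=cv2.resize(im[150:230,245:325],(400,400)); full=im
    else: b=cv2.resize(im[180:260,190:270],(400,400))
cv2.imwrite("pics/g3.png",np.hstack([b,a])); cv2.imwrite("pics/side3.png",full)
from h import cloud
for n in("top","side"):
    w=cloud(f"pics/{n}3.npz"); m=(np.hypot(w[...,0]-B[0],w[...,1]-B[1])<.1)&(w[...,2]>.078)&(w[...,2]<.1)
    k,lab,s,_=cv2.connectedComponentsWithStats(m.astype(np.uint8)); Q=w[lab==1+s[1:,4].argmax()]
    print(n,len(Q),np.median(Q[:,2]),cv2.minAreaRect(Q[:,:2].astype(np.float32)), "plane",np.linalg.lstsq(np.c_[Q[:,:2],np.ones(len(Q))],Q[:,2],rcond=None)[0].round(3))
    m=(np.hypot(w[...,0]-B[0],w[...,1]-B[1])<.06)&(w[...,2]>.103)&(w[...,2]<.13); T=(w[m][:,:2]-B)@np.array([-np.sin(yB),np.cos(yB)])
    print(" tabs y",T[T>0].mean(),T[T<0].mean(),w[m][:,2].max())
E
```

```text
off t31.72 p [0.5908 0.2032 0.1117] F [ 0.6 -0.4 -0.1] M [-0.01 -0.03  0.01] op 0.766
up t32.71 p [0.5908 0.2032 0.1598] F [-0.3 -0.1  0.2] M [-0.03  0.05  0.02] op 0.847
away t35.08 p [0.3009 0.4496 0.2599] F [ 0.   0.1 -0.7] M [-0.01  0.1   0.01] op 0.848
top 2311 0.09226191588486889 ((0.5911903381347656, 0.20343980193138123), (0.10148981213569641, 0.1488642394542694), 66.87657165527344) plane [-0.     0.002  0.092]
 tabs y 0.026714208371270393 -0.028717764941914338 0.12096418387004179
side 1282 0.09151955045079518 ((0.5916261076927185, 0.20210206508636475), (0.10743920505046844, 0.1482391655445099), 66.9647216796875) plane [0.014 0.028 0.077]
 tabs y 0.02548492883616122 -0.029360112451984086 0.12002019274836774
```

View pics/g3.png

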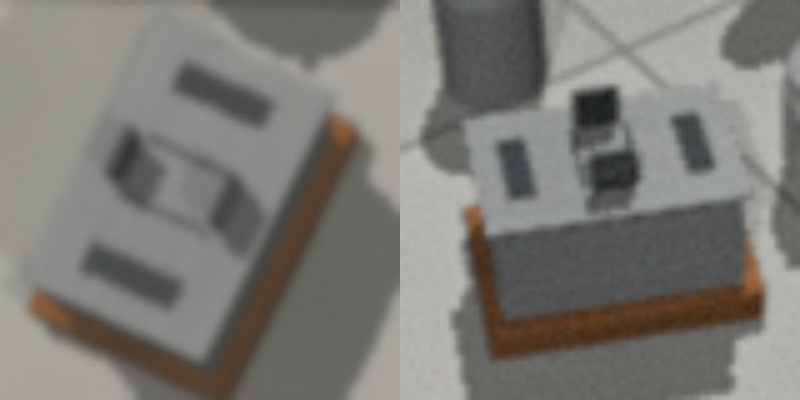

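View pics/side3.png

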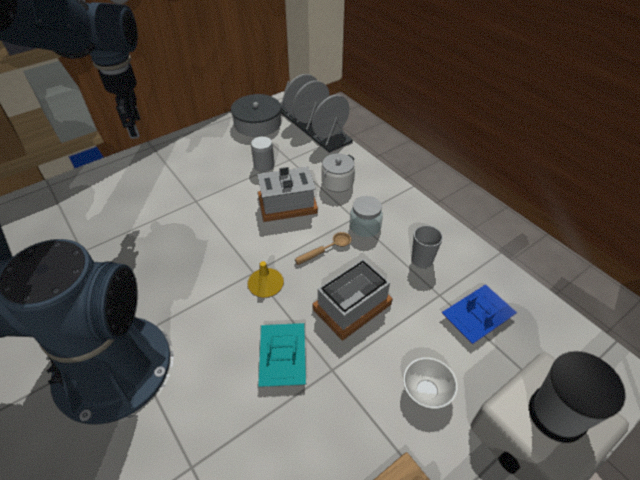

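```bash
python3 -c "
from m import *
r.hand_in(); st('done')"
```

```text
the job is handed in; nothing more can be done
the job is handed in; nothing more can be done
```

The cover is off the empty box and locked on the packed one. I handed the job in at about 35 s.

**What I did**
- **Freeing it:** I felt for the cover's plate, centred the gripper on the tabs and squeezed them to their stops with 20 N. The cover came up level with no snag; I then carried it over to box_b.
- **Placing it:** I felt for box_b's rim at 10 mm/s or less. The seal touched first, and the hard stop came about 3 mm further down.
- **Locking it:** I opened the fingers in small steps with the tips pressing on the plate. The highest force I read was about 20 N; it dropped to about 10 N for a moment at the first opening step, still above the 8 N needed.

**Last checks**
- **Tabs:** the cameras put them 55 mm apart centre to centre, which is fully out. They can only stand that wide if both catches are under the rim.
- **Position:** the cover sits within about 1 mm and half a degree of box_b's measured pose.
- **Level:** the top camera shows it level. The side camera's plane fit showed a slight slope, but it missed part of the plate, so I trust the top view.
- **Height:** the plate's top reads 91.5 to 92.3 mm, against about 91.5 mm expected when locked and 93.5 mm if loose. That supports the lock but doesn't prove it, and I made no pull test.
- **Surroundings:** by eye, everything else stands where it was. The gripper was clear and touching nothing.

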